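# Put the sorted finds on their outline pads

### The arm

A 6-joint arm with a two-finger parallel gripper is mounted at the origin on the work surface. World frame = base frame: x ahead of the robot, y to its left, z up, the work surface at z = 0. Lengths are in m, angles in rad, forces in N, time in s.
With the tool pointing down it reaches from about 0.25 to 0.775 m from the base axis. Payload 4 kg.
Tool frame: the origin (TCP) lies midway between the tips of the shut fingers; the grasp point (between the pads) lies 19 mm behind it (robot.tcp_to_grasp is the distance from the TCP to the grasp point, in m); z points along the fingers, y is the line along which they close (so a half turn about z gives the same grasp; the last joint's range is limited). The gripper opens to 94 mm and grips with 3 to 60 N. Pads are 16 mm wide; open, the fingers measure 119 mm over their backs; the gripper's body (75 mm by 177 mm) begins 78 mm behind the grasp point.
Start: joints at [1.074, 0.087, 1.371, -0, 1.684, -0.103], TCP at [0.211, 0.508, 0.206] pointing down, gripper open.
Joint ranges: [-3.1, 3.1], [-0.76, 2.03], [0.27, 2.55], [-1.08, 4.22], [0.17, 2.65], [-2.57, 2.57]. Speed limits (rad/s): [2.79, 2.79, 3.14, 3.14, 3.14, 3.14].

### API

Orientations are given as [roll, pitch, yaw] about the fixed x, y, z axes, in that order (R = Rz(yaw) Ry(pitch) Rx(roll)).
In Python, from bench import robot, viewer gives the robot as it stands. The module is installed in compiled form; this text tells all that it offers.
- The arm moves only by the shell command python3 -m handwheel 'ROWS' [OPENING]. ROWS is JSON, a list of rows, each a list of 6 numbers: the shift along the tool's x, y, z in units of 0.2 m (1.0 is 0.2 m), then the turn, a rotation vector about the tool's x, y, z in units of 30 degrees (1.0 is 30 degrees). In form: [[x, y, z, wx, wy, wz], ...]. A call has 1 to 10 rows; each row is the pose to reach, as a shift and turn from the pose commanded when the call began, along the tool's axes at that moment; what a row does not reach only later rows make up. A row lasts 1/12 s, in which the tool goes at most 41.7 mm and 7.16 degrees, less where a joint would pass 70% of its speed; a pose out of reach is approached as far as the arm can. A call with a number of a shift or a turn outside -1 to 1 is refused whole. A call with a gripper value outside its range is refused whole. OPENING is the gripper's target within -1 to 1 (shut at 1, half-way at 0, fully open at -1), set as the call begins (- or left out, the last holds). The fingers move at their own pace and stop on an object; the grip force is fixed at half the most. Time passes only in rows, so rows that repeat a pose let the fingers close. It gives the time, the measured TCP pose, the force, the opening and the grip force at its end, in the units of the state.
- robot.get_obs(): the state, without advancing time (a new reading comes with each control period).
- viewer.snapshot(name): name is "scene" or "top" or "wrist"; returns the picture (384x512x3 uint8, red, green, blue); there is no depth.
- viewer.calibration(name): a dict with "fx", "fy", "cx", "cy" (pixels), "k1" (the pictures are not rectified: a ray, as slopes to the right and down, at radius r is drawn at 1 + k1 r^2 times it, then the intrinsics apply), "R" (3x3) and "t" (3): a world point X has camera coordinates R X + t. Camera axes: x right, y down, z forward; pixel columns grow to the right and rows downward; lengths in m; the calibration is good to about 2 mm. A picture is of the moment at which its call begins: read the wrist's pose just before it. calibration takes no time and is no camera call; for the wrist camera it gives the pose at the moment of the call.
- robot.close_job(): hands the job in; it is judged then, once.
The state is a dict: "time": time; "joint_positions": joint angles; "qvel": joint speeds; "joint_torque": joint torques, N m; "tool_pos": TCP position; "ee_rot": TCP orientation; "wrist_force": force on the tool from outside, world axes, zero at the start; "wrist_torque": the same for the moment, N m; "width": finger opening in m; "finger_force": force on a finger pad.
Only numpy, scipy, OpenCV 4.12 (cv2) and the standard library are available. Lean on these libraries where they do the work, as an engineer would, in place of code of your own. Each camera call takes 0.05 s, during which the arm holds its last target. There are 200 camera calls.

### The job

On the finds table, pick up the four terracotta finds (ring-shaped loom weight, round stopper, piece of handle, piece of tile) one at a time and lay each on the storage pad that is printed with its own silhouette, flat, centred on the silhouette and turned so that it covers it. They are brittle: set each down before letting go, never drop one.

Things in the scene. Friction and masses are not known exactly. Their poses are not given: they have to be found in the camera images.
- loom_weight: Terracotta loom weight: a thick ring, outside diameter 58 mm, hole 24 mm, 28 mm high, about 130 g. Origin: centre of its underside, z up along the hole. Its turn about z does not matter. It lies flat on the table, the same face up as it is to be stored.
- stopper: Terracotta jar stopper: a solid round disc without a hole, diameter 48 mm, 24 mm high, about 90 g. Origin: centre of its underside, z up. Its turn about z does not matter. It lies flat on the table, the same face up as it is to be stored.
- handle_piece: Terracotta piece of a pot handle: a bar 88 mm long (x), 26 mm wide in the middle (y) and 40 mm wide over the last 18 mm or so at each end, 26 mm high, about 120 g; either end is the same. Origin: centre of its underside, x along the bar, z up. It lies flat on the table, the same face up as it is to be stored.
- tile_piece: Terracotta piece of floor tile: a rectangular block 62 mm (x) by 44 mm (y), 24 mm high, with five fine grooves along x on its top, about 120 g; the same after a half turn. Origin: centre of its underside, z up. It lies flat on the table, the same face up as it is to be stored.
- pad_loom: Fixed flat cream storage pad, 105 x 76 mm, 4 mm thick, lying on the table. At its centre a dark silhouette is printed at full size: a ring, outside 58 mm, with a cream spot of 24 mm in the middle. Origin: centre of its underside, below the centre of the silhouette (the find rests 4 mm above it). x is the pad's long side, z up.
- pad_stopper: Fixed flat cream storage pad, 105 x 76 mm, 4 mm thick, lying on the table. At its centre a dark silhouette is printed at full size: a full disc of 48 mm. Origin: centre of its underside, below the centre of the silhouette (the find rests 4 mm above it). x is the pad's long side, z up.
- pad_handle: Fixed flat cream storage pad, 105 x 76 mm, 4 mm thick, lying on the table. At its centre a dark silhouette is printed at full size: a bar 88 mm long, 26 mm wide, with 40 mm wide ends, lying along the pad's x. Origin: centre of its underside, below the centre of the silhouette (the find rests 4 mm above it). x is the pad's long side, z up.
- pad_tile: Fixed flat cream storage pad, 105 x 76 mm, 4 mm thick, lying on the table. At its centre a dark silhouette is printed at full size: a rectangle 62 x 44 mm, its long side along the pad's x. Origin: centre of its underside, below the centre of the silhouette (the find rests 4 mm above it). x is the pad's long side, z up.
Mind the look-alikes: they are no part of the job. Leave any purple or turquoise look-alike of the pad_handle alone.

How it is judged:
By the outcome, as a careful person would: the job done as asked, in the order asked, and still so for the second after the job is handed in, with the robot touching nothing.
It also fails if it takes over 115 s, if anything falls off the work surface, if the arm or the gripper's body presses on something with over 40 N, if the wrist force passes 120 N, or if a joint passes its speed limit or range.

## Working session

There is one attempt and no reset: what is moved stays moved. The work goes in short steps, Python scripts to look and compute and a shell command to move; the robot and the scene stay as the last step left them, time stands still between calls to the robot, and variables do not carry over. Pictures are saved under pics/ and viewed, at most 14 in all, crops included, and the job is handed in when it is done.

```bash
mkdir -p pics; python3 - <<'E'
from bench import robot, viewer
import cv2
o=robot.get_obs(); print(o)
for n in ("top","scene"):
    c=viewer.calibration(n); print(n,c)
    im=viewer.snapshot(n); cv2.imwrite(f"pics/{n}0.png",cv2.cvtColor(im,cv2.COLOR_RGB2BGR))
E
```

```text
{'time': 0.0, 'joint_positions': array([ 1.07391309e+00,  8.79568110e-02,  1.37225186e+00, -7.62275171e-07,
        1.68357705e+00, -1.03099414e-01]), 'qvel': array([-0.00185632, -0.00053708,  0.00060265, -0.00124154, -0.0022081 ,
       -0.00129563]), 'joint_torque': array([ 4.34051508e-04, -3.40185463e+01, -3.02427900e+01,  7.17499922e-02,
        3.28229112e-02, -1.30099743e-04]), 'tool_pos': array([0.21077053, 0.50742272, 0.2043044 ]), 'ee_rot': array([-3.13941116e+00, -2.24949296e-04,  2.74780850e+00]), 'wrist_force': array([ 0.33832772, -0.38435664, -0.31641845]), 'wrist_torque': array([-0.04582842,  0.00036629, -0.03667451]), 'finger_force': 0.0, 'width': 0.09422104046172626}
top {'fx': 485.2750778065739, 'fy': 485.2750778065739, 'cx': 262.0009229349875, 'cy': 197.17682819789087, 'k1': -0.01855765778792415, 'R': array([[-0.00606026, -0.99991112,  0.01187511],
       [-0.99045059,  0.00436639, -0.13779896],
       [ 0.13773486, -0.01259681, -0.99038903]]), 't': array([-0.01375078,  0.46123969,  1.15005688])}
scene {'fx': 454.24782473518144, 'fy': 454.24782473518144, 'cx': 250.0896874105792, 'cy': 189.91655602333114, 'k1': -0.11294377711275685, 'R': array([[-0.78976338,  0.61328161,  0.01262852],
       [ 0.48970034,  0.64275063, -0.5891224 ],
       [-0.36941492, -0.4590831 , -0.80794512]]), 't': array([ 0.39805817, -0.20542956,  1.49680228])}
```

View pics/top0.png

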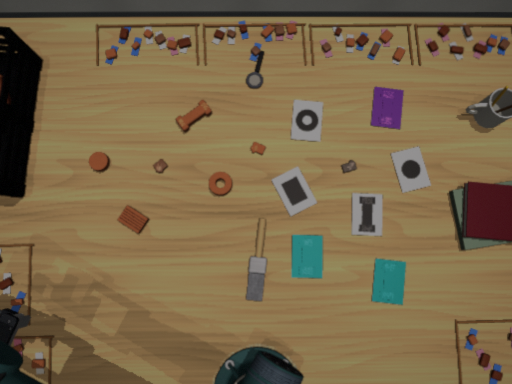

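View pics/scene0.png

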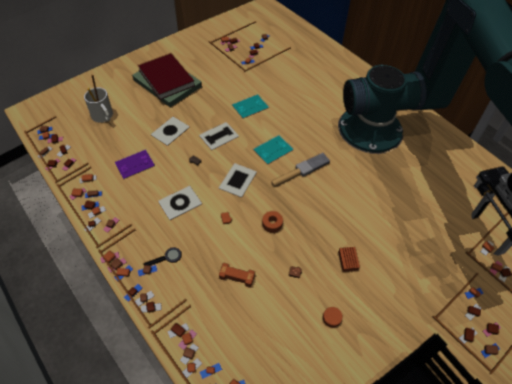

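Candidates in the top view:
- **Finds:** loom ring (220,183), stopper disc (99,161), handle (194,115) and tile (133,219). Small terracotta sherds at (258,148), (160,166) and (349,166) could be confused with them.
- **Pads:** ring (307,120), disc (411,169), handle (367,214) and tile (294,191). The purple card at (387,108) and the turquoise cards at (307,256) and (389,281) are look-alikes to leave alone.

Next I fit the known shapes to the image.

```bash
cat > h.py <<'E'
import numpy as np, cv2
from scipy.optimize import minimize
from bench import robot, viewer
def circ(r): a=np.linspace(0,2*np.pi,60,endpoint=False); return np.c_[r*np.cos(a),r*np.sin(a)]
def rect(a,b): return np.array([[a,b],[-a,b],[-a,-b],[a,-b]])/2
bar=np.array([[44,20],[26,20],[26,13],[-26,13],[-26,20],[-44,20],[-44,-20],[-26,-20],[-26,-13],[26,-13],[26,-20],[44,-20]])/1e3
OUT=dict(loom=circ(.029),stopper=circ(.024),handle=bar,tile=rect(.062,.044))
H=dict(loom=.028,stopper=.024,handle=.026,tile=.024)
def proj(c,P):
    q=P@c['R'].T+c['t']; s=q[:,:2]/q[:,2:]; s=s*(1+c['k1']*(s**2).sum(1,keepdims=True))
    return s*[c['fx'],c['fy']]+[c['cx'],c['cy']]
def unproj(c,uv,z):
    d=(np.array(uv,float)-[c['cx'],c['cy']])/[c['fx'],c['fy']]; s=d.copy()
    for _ in range(20): s=d/(1+c['k1']*(s**2).sum())
    r=c['R'].T@np.array([*s,1]); o=-c['R'].T@c['t']; return (o+r*(z-o[2])/r[2])[:2]
def masks(im):
    f=im.astype(float); r,g,b=f[...,0],f[...,1],f[...,2]
    return f
def soft(im,kind):
    """soft membership 0..1: finds = redness, pads = darkness"""
    f=cv2.GaussianBlur(im,(0,0),.6).astype(float); r,g,b=f[...,0],f[...,1],f[...,2]
    return r/(g+1) if kind=='find' else f.mean(2)
def model(c,n,kind,p,S,org,shape):
    x,y,a=p; R=np.array([[np.cos(a),-np.sin(a)],[np.sin(a),np.cos(a)]])
    o=OUT[n]@R.T+[x,y]; m=np.zeros(shape,np.uint8)
    zs=[.004] if kind=='pad' else np.linspace(p_z0[0],p_z0[0]+H[n],8)
    for z in zs:
        uv=proj(c,np.c_[o,np.full(len(o),z)])
        cv2.fillPoly(m,[np.round((((uv-org)+.5)*S-.5)*16).astype(np.int32)],255,cv2.LINE_AA,4)
    return m/255.
p_z0=[0.]
def fit(im,c,n,kind,uv,win=40,S=4,yaw0=None,thr=None):
    u,v=map(int,uv); x0,y0=max(u-win,0),max(v-win,0)
    s=soft(im,kind)[y0:v+win,x0:u+win]
    s=cv2.resize(s,None,fx=S,fy=S,interpolation=cv2.INTER_CUBIC)
    t=thr or (1.95 if kind=='find' else 110)
    m=(s>t) if kind=='find' else (s<t)
    m=m.astype(np.uint8)
    k,lab,st,ce=cv2.connectedComponentsWithStats(m)
    cen=(np.array([u-x0,v-y0]))*S
    i=1+np.argmin([np.hypot(*(ce[j]-cen))+(1e6 if st[j,4]<100*S*S/4 else 0) for j in range(1,k)])
    m=(lab==i).astype(np.uint8)
    cs,_=cv2.findContours(m,cv2.RETR_EXTERNAL,cv2.CHAIN_APPROX_NONE); m=cv2.drawContours(np.zeros_like(m),cs,-1,1,-1).astype(float)
    org=np.array([x0,y0]); b=ce[i]/S+org-.5
    xy=unproj(c,b,.004 if kind=='pad' else p_z0[0]+H[n]*.6)
    f=lambda p:np.abs(model(c,n,kind,p,S,org,m.shape)-m).sum()/m.sum()
    ys=[0] if n in('loom','stopper') else (np.arange(0,np.pi,np.pi/12) if yaw0 is None else [yaw0])
    y=min(ys,key=lambda a:f([*xy,a]))
    r=minimize(f,[*xy,y],method='Nelder-Mead',options=dict(initial_simplex=np.array([[*xy,y],[xy[0]+.004,xy[1],y],[xy[0],xy[1]+.004,y],[*xy,y+.15]]),xatol=1e-5,fatol=1e-5))
    return r.x,r.fun,b
def go(x,y,z,yaw,ref=None):
    """shift/turn in handwheel units from the measured pose"""
    from scipy.spatial.transform import Rotation as Ro
    o=robot.get_obs(); R=Ro.from_euler('xyz',o['ee_rot']); T=Ro.from_euler('xyz',[np.pi,0,yaw])
    d=R.inv().apply(np.array([x,y,z])-o['tool_pos'])/.2
    Ts=[Ro.from_euler('xyz',[np.pi,0,yaw+k*np.pi]) for k in(-1,0,1)]
    rv=min([(R.inv()*t).as_rotvec() for t in Ts],key=np.linalg.norm)/np.radians(30)
    print('from',o['tool_pos'].round(4),o['ee_rot'].round(4),'-> shift',d.round(4),'turn',rv.round(3))
E
cat > top.py <<'E'
from h import *
im=cv2.cvtColor(cv2.imread('pics/top0.png'),cv2.COLOR_BGR2RGB); c=viewer.calibration('top')
for k,n,uv in [('find','loom',(220,183)),('find','stopper',(99,161)),('find','handle',(194,115)),('find','tile',(133,219)),('pad','loom',(307,120)),('pad','stopper',(411,169)),('pad','handle',(367,214)),('pad','tile',(294,191))]:
    print(k,n,[a.round(4) if hasattr(a,'round') else a for a in fit(im,c,n,k,uv,win=28)])
    u,v=uv; print(im[v,u],soft(im,k)[v-25,u-25:u+26:5].round(1)) if k=='find' else 0
E
python3 top.py
python3 -c "
import cv2;i=cv2.imread('pics/top0.png')[60:250,80:440];cv2.imwrite('pics/crop0.png',cv2.resize(i,None,fx=2.2,fy=2.2,interpolation=2))"
```

```text
Traceback (most recent call last):
  File "top.py", line 4, in <module>
    print(k,n,[a.round(4) if hasattr(a,'round') else a for a in fit(im,c,n,k,uv,win=28)])
                                                                ~~~^^^^^^^^^^^^^^^^^^^^
  File "h.py", line 41, in fit
    i=1+np.argmin([np.hypot(*(ce[j]-cen))+(1e6 if st[j,4]<100*S*S/4 else 0) for j in range(1,k)])
        ~~~~~~~~~^^^^^^^^^^^^^^^^^^^^^^^^^^^^^^^^^^^^^^^^^^^^^^^^^^^^^^^^^^^^^^^^^^^^^^^^^^^^^^^^
ValueError: attempt to get argmin of an empty sequence
```

View pics/crop0.png

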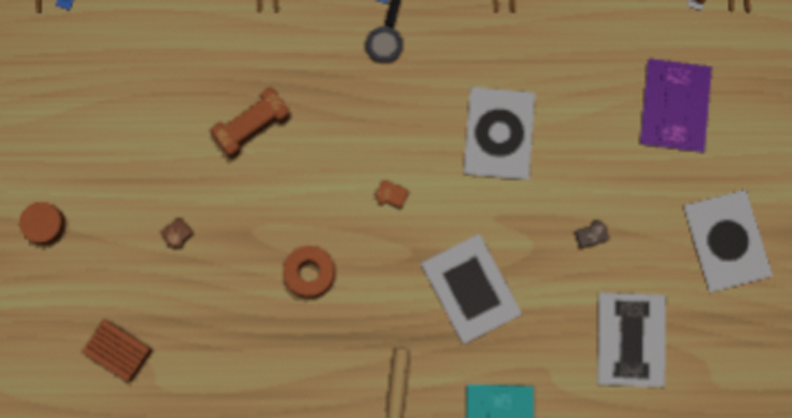

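The crop shows the four finds and four pads clearly. The sherds at crop (392,194), (177,233) and (592,235) are small and irregular, so they are not among the finds. I'm making the threshold adaptive (Otsu).

```bash
python3 - <<'E'
s=open('h.py').read()
s=s.replace("t=thr or (1.95 if kind=='find' else 110)","""q=np.clip((s-s.min())/(np.ptp(s))*255,0,255).astype(np.uint8); t=thr or s.min()+cv2.threshold(q,0,255,cv2.THRESH_OTSU)[0]/255*np.ptp(s)
    if kind=='pad' and not thr: t=80""")
s=s.replace("(40 if","(40 if")
open('h.py','w').write(s)
t=open('top.py').read(); t=t.replace("print(im[v,u],soft(im,k)[v-25,u-25:u+26:5].round(1)) if k=='find' else 0","print(im[v,u],soft(im,k)[v,u-25:u+26:5].round(1))")
open('top.py','w').write(t)
E
python3 top.py
```

```text
find loom [array([ 0.4994,  0.0878, -0.0065]), np.float64(0.1285), array([219.822 , 182.9297])]
[147 120  79] [1.2 1.2 1.2 1.8 1.6 1.2 1.6 1.8 1.2 1.2 1.2]
find stopper [array([0.5562, 0.3909, 0.0042]), np.float64(0.2181), array([ 98.5218, 161.1024])]
[132  73  45] [1.2 1.2 1.2 1.6 1.8 1.8 1.8 1.4 1.2 1.2 1.1]
find handle [array([0.6735, 0.1559, 2.1351]), np.float64(0.2567), array([193.5533, 115.1122])]
[132  72  43] [1.1 1.1 1.3 1.4 1.8 1.8 1.8 1.4 1.3 1.2 1.2]
find tile [array([0.4115, 0.3011, 1.0462]), np.float64(0.1345), array([132.5388, 218.8181])]
[108  58  37] [1.2 1.2 1.6 1.8 1.8 1.8 1.8 1.8 1.4 1.2 1.2]
pad loom [array([ 0.6644, -0.1315, -0.0037]), np.float64(0.1274), array([306.4256, 119.7514])]
[148 146 146] [116.  116.7 125.   44.3 103.  146.7  67.   62.7 121.3 117.3 117.7]
pad stopper [array([ 0.5358, -0.3929,  0.0966]), np.float64(0.1229), array([410.4318, 168.7252])]
[40 37 36] [118.  118.3 132.   98.3  38.7  38.   38.  133.7 124.7 110.3 108. ]
pad handle [array([ 0.4228, -0.2779, -0.0372]), np.float64(0.2133), array([366.6149, 213.8286])]
[47 43 42] [114.3 114.3 119.7 146.   89.3  44.  111.7 146.  132.  118.3 117. ]
pad tile [array([ 0.4821, -0.0967,  0.4624]), np.float64(0.1531), array([293.7733, 190.5959])]
[49 46 44] [119.7 119.7 145.  109.3  46.   46.3  46.7 106.3 146.3 121.3 122. ]
```

```bash
python3 -c "
from h import *
go(.4994,.0878,.2,2.748)
c=viewer.calibration('wrist');print(c); print('cam pos',-c['R'].T@c['t'])"
```

```text
from [0.2108 0.5075 0.2044] [-3.1396e+00 -2.0000e-04  2.7477e+00] -> shift [-2.1377 -1.3839  0.0244] turn [-0.004 -0.    -0.001]
{'fx': 323.0539127293494, 'fy': 323.0539127293494, 'cx': 257.8477472909266, 'cy': 185.63342624388218, 'k1': -0.07313575456934378, 'R': array([[ 0.38359946,  0.92349738, -0.00200987],
       [ 0.88619914, -0.3674926 ,  0.28213521],
       [ 0.25981252, -0.11000806, -0.95937255]]), 't': array([-0.54910179, -0.03055833,  0.39296561])}
cam pos [0.13561853 0.53909349 0.38451838]
```

```bash
m="python3 -m handwheel"; 
python3 -m handwheel '[[-0.71,-0.46,0.01,0,0,0],[-0.71,-0.46,0.01,0,0,0],[-0.71,-0.46,0.01,0,0,0],[-0.71,-0.46,0.01,0,0,0],[-0.71,-0.46,0.01,0,0,0]]' -1
python3 -m handwheel '[[-0.71,-0.46,0.01,0,0,0],[-0.71,-0.46,0.01,0,0,0],[-0.71,-0.46,0.01,0,0,0],[-0.71,-0.46,0.01,0,0,0],[-0.71,-0.46,0.01,0,0,0]]'
python3 -m handwheel '[[-0.71,-0.46,0,0,0,0],[-0.71,-0.46,0,0,0,0],[-0.71,-0.46,0,0,0,0],[-0.71,-0.46,0,0,0,0],[-0.71,-0.46,0,0,0,0],[-0.71,-0.46,0,0,0,0],[-0.71,-0.46,0,0,0,0]]'
cat > look.py <<'E'
# look.py kind name x y [yaw0] [save]: take wrist picture, fit, print go to it
import sys; from h import *
k,n,x,y=sys.argv[1],sys.argv[2],float(sys.argv[3]),float(sys.argv[4]); sv=sys.argv[5] if len(sys.argv)>5 else None
c=viewer.calibration('wrist'); o=robot.get_obs(); im=viewer.snapshot('wrist')
if sv: cv2.imwrite(f'pics/{sv}.png',cv2.cvtColor(im,cv2.COLOR_RGB2BGR))
uv=proj(c,np.array([[x,y,.004 if k=='pad' else H[n]*.6]]))[0]
r,f,b=fit(im,c,n,k,uv,win=80,S=2); print('t',o['time'],'guess uv',uv.round(),'blob',b.round(1),'xyyaw',r.round(4),'loss',round(f,3)); go(r[0],r[1],.2,r[2])
E
python3 look.py find loom .4994 .0878 w1
```

```text
time: 0.52
tool_pos: [0.31, 0.3635, 0.203]
ee_rot: [-3.139, 0.003, 2.741]
wrist_force: [-0.5, 0.9, -0.3]
width: 0.0941
finger_force: 0.0
time: 0.93
tool_pos: [0.4055, 0.2241, 0.2008]
ee_rot: [-3.139, 0.002, 2.74]
wrist_force: [0.1, -0.1, 0.2]
width: 0.0942
finger_force: 0.0
time: 1.52
tool_pos: [0.498, 0.0906, 0.201]
ee_rot: [3.141, -0.002, 2.748]
wrist_force: [-0.5, 0.3, -0.1]
width: 0.094
finger_force: 0.0
t 1.5167 guess uv [256. 167.] blob [255.8 166.6] xyyaw [0.5002 0.0882 0.0243] loss 0.085
from [0.4978 0.0911 0.2012] [ 3.1410e+00 -1.3000e-03  2.7493e+00] -> shift [-0.0165 -0.0091  0.006 ] turn [ 0.002 -0.002 -0.796]
```

View pics/w1.png

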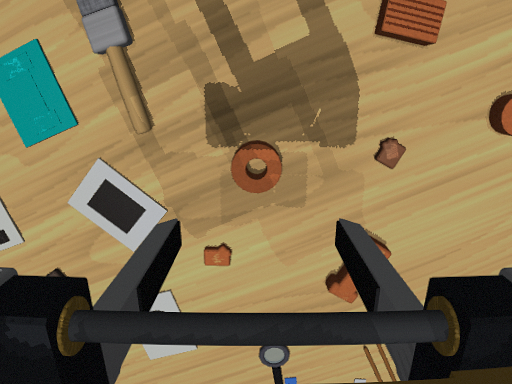

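The wrist view shows the ring at (256,167), with the tile pad at (117,206). The wrist and top estimates agree within 1 mm, so I descend and grip.

```bash
python3 -m handwheel '[[-0.016,-0.009,0.2,0,0,0],[-0.016,-0.009,0.4,0,0,0],[-0.016,-0.009,0.6,0,0,0],[-0.016,-0.009,0.75,0,0,0],[-0.016,-0.009,0.85,0,0,0],[-0.016,-0.009,0.92,0,0,0],[-0.016,-0.009,0.96,0,0,0],[-0.016,-0.009,0.98,0,0,0],[-0.016,-0.009,0.98,0,0,0],[-0.016,-0.009,0.98,0,0,0]]'
python3 -m handwheel '[[0,0,0,0,0,0],[0,0,0,0,0,0],[0,0,0,0,0,0],[0,0,0,0,0,0],[0,0,0,0,0,0],[0,0,0,0,0,0],[0,0,0,0,0,0],[0,0,0,0,0,0],[0,0,0,0,0,0],[0,0,0,0,0,0]]' 1
python3 -m handwheel '[[0,0,0,0,0,0],[0,0,0,0,0,0]]'
```

```text
time: 2.4
tool_pos: [0.5014, 0.0875, 0.0066]
ee_rot: [3.141, 0.002, 2.749]
wrist_force: [0.6, -0.3, 0.6]
width: 0.094
finger_force: 0.0
time: 3.23
tool_pos: [0.501, 0.0867, 0.0057]
ee_rot: [3.141, 0.0, 2.748]
wrist_force: [0.1, 0.4, 2.1]
width: 0.0577
finger_force: 30.0
time: 3.4
tool_pos: [0.501, 0.0867, 0.0057]
ee_rot: [3.141, 0.0, 2.748]
wrist_force: [0.2, 0.3, 1.4]
width: 0.058
finger_force: 30.0
```

```bash
python3 -m handwheel '[[0,0,-0.1,0,0,0],[0,0,-0.3,0,0,0],[0,0,-0.5,0,0,0],[0,0,-0.7,0,0,0],[0,0,-0.85,0,0,0],[0,0,-0.95,0,0,0],[0,0,-0.97,0,0,0],[0,0,-0.97,0,0,0]]'
python3 -c "from h import *; go(.69,-.05,.2,2.748)"
```

```text
time: 4.07
tool_pos: [0.5014, 0.0867, 0.2004]
ee_rot: [3.14, 0.002, 2.748]
wrist_force: [1.0, -0.7, -0.6]
width: 0.0578
finger_force: 30.0
from [0.5014 0.0867 0.2004] [3.1404e+00 2.3000e-03 2.7478e+00] -> shift [-1.1331 -0.2697  0.0043] turn [ 0.002  0.004 -0.   ]
```

```bash
python3 -m handwheel '[[-0.1,-0.03,0,0,0,0],[-0.25,-0.06,0,0,0,0],[-0.42,-0.1,0,0,0,0],[-0.57,-0.135,0,0,0,0]]'
python3 -m handwheel '[[-0.2,-0.05,0,0,0,0],[-0.37,-0.09,0,0,0,0],[-0.5,-0.12,0,0,0,0],[-0.57,-0.135,0,0,0,0],[-0.57,-0.135,0,0,0,0],[-0.57,-0.135,0,0,0,0]]'
python3 look.py pad loom .6644 -.1315 w2
```

```text
time: 4.4
tool_pos: [0.5954, 0.0172, 0.1955]
ee_rot: [-3.14, -0.005, 2.748]
wrist_force: [-0.3, 0.5, -1.8]
width: 0.0581
finger_force: 30.0
time: 4.9
tool_pos: [0.6895, -0.0508, 0.195]
ee_rot: [-3.14, -0.007, 2.747]
wrist_force: [0.2, 0.4, -1.7]
width: 0.0577
finger_force: 30.0
t 4.9 guess uv [187. 171.] blob [187.  170.1] xyyaw [ 0.6649 -0.1322  0.0113] loss 0.08
from [ 0.6893 -0.0501  0.1963] [-3.1408 -0.0055  2.7479] -> shift [-0.0445 -0.4257 -0.0185] turn [ 0.001 -0.011 -0.774]
```

View pics/w2.png

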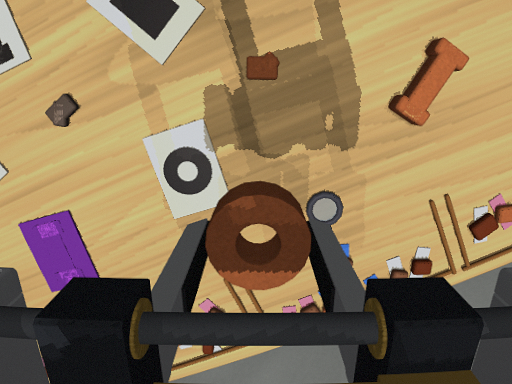

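The wrist view shows the pad's ring at (187,171), matching the top view within 1 mm. The held ring is at (258,235). Now I measure its offset in the grip.

```bash
cat > held.py <<'E'
# held.py name tcp_z_at_grasp pic targetx targety targetyaw : find pose in grip, then the move to target
import sys; from h import *
n,zg,pic,tx,ty,ta=sys.argv[1],*map(str,sys.argv[2:4]),*map(float,sys.argv[4:7])
im=cv2.cvtColor(cv2.imread(f'pics/{pic}.png'),cv2.COLOR_BGR2RGB); c=viewer.calibration('wrist'); o=robot.get_obs()
import h; h.p_z0[0]=o['tool_pos'][2]-float(zg)
x,y=o['tool_pos'][:2]; uv=proj(c,np.array([[x,y,h.p_z0[0]+H[n]/2]]))[0]; yaw=o['ee_rot'][2]
r,f,b=fit(im,c,n,'find',uv,win=95,S=2,thr=1.5); d=r[:2]-[x,y]
tl=np.array([[np.cos(yaw),np.sin(yaw)],[np.sin(yaw),-np.cos(yaw)]])@d
print('uv',uv.round(),b.round(),'pose',r.round(4),'loss',round(f,3),'offset tool xy mm',(tl*1e3).round(1),'yaw rel deg',np.degrees((r[2]-yaw+np.pi/2)%np.pi-np.pi/2).round(1))
E
python3 held.py loom .0057 w2 0 0 0; python3 -c "
from h import *
o=robot.get_obs(); go(.6647,-.1318,.05,2.748)"
```

```text
uv [258. 237.] [258. 236.] pose [ 0.6885 -0.0498  0.0026] loss 0.061 offset tool xy mm [ 0.9 -0. ] yaw rel deg 22.7
from [ 0.6893 -0.0501  0.1963] [-3.1408 -0.0055  2.7479] -> shift [-0.047  -0.4238  0.7315] turn [-0.002 -0.011 -0.   ]
```

```bash
python3 -m handwheel '[[-0.02,-0.13,0,0,0,0],[-0.04,-0.28,0.05,0,0,0],[-0.052,-0.4,0.2,0,0,0],[-0.052,-0.424,0.35,0,0,0],[-0.052,-0.424,0.5,0,0,0],[-0.052,-0.424,0.63,0,0,0],[-0.052,-0.424,0.72,0,0,0],[-0.052,-0.424,0.73,0,0,0],[-0.052,-0.424,0.73,0,0,0],[-0.052,-0.424,0.73,0,0,0]]'
python3 -c "
from h import *
o=robot.get_obs(); go(.6647+.0009,-.1318-.0004,.0105,2.748)"
```

```text
time: 5.78
tool_pos: [0.6681, -0.1323, 0.0551]
ee_rot: [3.141, 0.002, 2.749]
wrist_force: [-0.2, -0.7, -1.0]
width: 0.0576
finger_force: 30.0
from [ 0.6681 -0.1323  0.0551] [3.1412e+00 1.9000e-03 2.7487e+00] -> shift [ 0.012  -0.0043  0.2228] turn [0.001 0.004 0.001]
```

```bash
python3 -m handwheel '[[0.006,-0.002,0.05,0,0,0],[0.012,-0.004,0.1,0,0,0],[0.012,-0.004,0.15,0,0,0],[0.012,-0.004,0.18,0,0,0],[0.012,-0.004,0.2,0,0,0],[0.012,-0.004,0.2,0,0,0],[0.012,-0.004,0.2,0,0,0],[0.012,-0.004,0.2,0,0,0]]'
python3 -c "
from h import *
o=robot.get_obs(); print(o['wrist_force']); go(.6647+.0009,-.1318-.0004,.0097,2.748)"
```

```text
time: 6.45
tool_pos: [0.6656, -0.1329, 0.0139]
ee_rot: [3.141, 0.001, 2.748]
wrist_force: [-0.2, 0.2, -1.1]
width: 0.0575
finger_force: 30.0
[-0.20190465  0.20801725 -1.09741195]
from [ 0.6656 -0.1329  0.0139] [3.1414e+00 8.0000e-04 2.7477e+00] -> shift [0.0013 0.0033 0.0208] turn [ 0.     0.002 -0.001]
```

Lowering in 0.8 mm steps to contact.

```bash
python3 -m handwheel '[[0.001,0.003,0.006,0,0,0],[0.001,0.003,0.012,0,0,0],[0.001,0.003,0.016,0,0,0],[0.001,0.003,0.02,0,0,0],[0.001,0.003,0.02,0,0,0],[0.001,0.003,0.02,0,0,0]]'
python3 -m handwheel '[[0,0,0.004,0,0,0],[0,0,0.004,0,0,0],[0,0,0.004,0,0,0]]'
```

```text
time: 6.95
tool_pos: [0.6654, -0.1321, 0.0098]
ee_rot: [3.141, 0.0, 2.748]
wrist_force: [-0.4, -0.4, -0.1]
width: 0.0578
finger_force: 30.0
time: 7.2
tool_pos: [0.6654, -0.1321, 0.0097]
ee_rot: [3.141, 0.001, 2.748]
wrist_force: [-2.0, 1.2, 5.1]
width: 0.0579
finger_force: 30.0
```

Contact is felt at 5 N. Release, lift and check.

```bash
python3 -m handwheel '[[0,0,0,0,0,0],[0,0,0,0,0,0],[0,0,0,0,0,0],[0,0,0,0,0,0],[0,0,0,0,0,0],[0,0,0,0,0,0]]' -1
python3 -m handwheel '[[0,0,-0.05,0,0,0],[0,0,-0.2,0,0,0],[0,0,-0.4,0,0,0],[0,0,-0.6,0,0,0],[0,0,-0.8,0,0,0],[0,0,-0.95,0,0,0],[0,0,-0.95,0,0,0],[0,0,-0.95,0,0,0]]'
python3 - <<'E'
import h; h.p_z0[0]=.004
from h import *
c=viewer.calibration('wrist'); im=viewer.snapshot('wrist'); cv2.imwrite('pics/w3.png',im[...,::-1])
uv=proj(c,np.array([[.6647,-.1318,.02]]))[0]; r,f,b=fit(im,c,'loom','find',uv,win=60); print(uv,b,r,f)
go(.5562,.3909,.2,2.748)
E
```

```text
time: 7.7
tool_pos: [0.6652, -0.1321, 0.0083]
ee_rot: [3.142, -0.0, 2.748]
wrist_force: [0.1, 0.3, -0.1]
width: 0.0927
finger_force: 0.0
time: 8.37
tool_pos: [0.6667, -0.1325, 0.2034]
ee_rot: [3.141, 0.008, 2.748]
wrist_force: [0.4, 0.2, -0.2]
width: 0.0943
finger_force: 0.0
[257.61970074 161.48730723] [257.47999087 160.6069057 ] [ 0.66471211 -0.13129916  0.14200954] 0.096314825274722
from [ 0.6655 -0.1322  0.2001] [3.1412e+00 2.4000e-03 2.7478e+00] -> shift [ 1.5083  2.2056 -0.0024] turn [ 0.001  0.004 -0.   ]
```

View pics/w3.png

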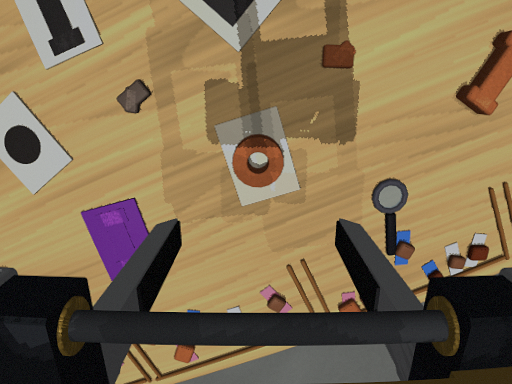

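The ring is on its pad at (257,161), centred within 1 mm. Next is the stopper; first I check clearance to the black crate.

```bash
python3 - <<'E'
from h import *
c=viewer.calibration('top'); s=viewer.calibration('scene')
for uv in [(42,62),(24,195)]:
    for z in (0,.05,.1,.15): p=unproj(c,uv,z); print(uv,z,p.round(3),proj(s,np.array([[*p,z]])).round())
E
python3 -c "
import cv2;i=cv2.imread('pics/scene0.png')[230:384,300:512];j=cv2.imread('pics/top0.png')[20:210,0:130];cv2.imwrite('pics/cr.png',cv2.hconcat([cv2.resize(i,(420,305)),cv2.resize(j,(209,305))]))"
```

```text
(42, 62) 0 [0.823 0.554] [[291. 447.]]
(42, 62) 0.05 [0.802 0.531] [[294. 429.]]
(42, 62) 0.1 [0.78  0.508] [[297. 409.]]
(42, 62) 0.15 [0.758 0.485] [[300. 387.]]
(24, 195) 0 [0.474 0.579] [[408. 356.]]
(24, 195) 0.05 [0.466 0.554] [[409. 340.]]
(24, 195) 0.1 [0.459 0.53 ] [[410. 323.]]
(24, 195) 0.15 [0.452 0.506] [[411. 305.]]
```

View pics/cr.png

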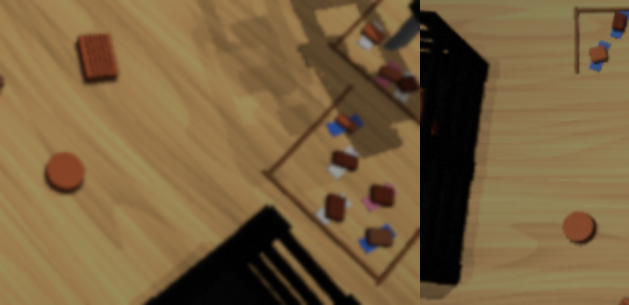

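The crate's near edge is at y≈0.54 and about 7 cm high, so the gripper stays clear.

```bash
python3 -m handwheel '[[0.08,0.11,0,0,0,0],[0.19,0.28,0,0,0,0],[0.31,0.45,0,0,0,0],[0.42,0.61,0,0,0,0],[0.5,0.735,0,0,0,0]]'
python3 -m handwheel '[[0.12,0.17,0,0,0,0],[0.23,0.34,0,0,0,0],[0.34,0.51,0,0,0,0],[0.45,0.66,0,0,0,0],[0.5,0.735,0,0,0,0]]'
python3 -m handwheel '[[0.12,0.17,0,0,0,0],[0.23,0.34,0,0,0,0],[0.34,0.5,0,0,0,0],[0.44,0.64,0,0,0,0],[0.49,0.71,0,0,0,0],[0.505,0.735,0,0,0,0],[0.505,0.735,0,0,0,0],[0.505,0.735,0,0,0,0]]'
python3 look.py find stopper .5562 .3909 w4
```

```text
time: 8.83
tool_pos: [0.627, 0.0448, 0.1958]
ee_rot: [-3.141, -0.005, 2.749]
wrist_force: [0.1, 0.7, -0.1]
width: 0.0941
finger_force: 0.0
time: 9.25
tool_pos: [0.5904, 0.2202, 0.1957]
ee_rot: [-3.14, -0.006, 2.752]
wrist_force: [0.3, 0.0, 0.2]
width: 0.0945
finger_force: 0.0
time: 9.92
tool_pos: [0.5569, 0.389, 0.1978]
ee_rot: [-3.139, -0.0, 2.747]
wrist_force: [-0.8, 0.6, -0.7]
width: 0.0942
finger_force: 0.0
t 9.9167 guess uv [259. 163.] blob [259.7 163.8] xyyaw [0.558  0.3907 0.1355] loss 0.12
from [0.5572 0.3886 0.1982] [-3.1402e+00  1.0000e-04  2.7457e+00] -> shift [ 0.0004  0.0108 -0.0088] turn [-0.003 -0.    -1.015]
```

```bash
python3 -m handwheel '[[0.003,0.011,0.15,0,0,0],[0.003,0.011,0.35,0,0,0],[0.003,0.011,0.55,0,0,0],[0.003,0.011,0.73,0,0,0],[0.003,0.011,0.85,0,0,0],[0.003,0.011,0.92,0,0,0],[0.003,0.011,0.95,0,0,0],[0.003,0.011,0.963,0,0,0],[0.003,0.011,0.963,0,0,0],[0.003,0.011,0.963,0,0,0]]'
python3 -m handwheel '[[0,0,0,0,0,0],[0,0,0,0,0,0],[0,0,0,0,0,0],[0,0,0,0,0,0],[0,0,0,0,0,0],[0,0,0,0,0,0],[0,0,0,0,0,0],[0,0,0,0,0,0],[0,0,0,0,0,0],[0,0,0,0,0,0]]' 1
python3 -m handwheel '[[0,0,0,0,0,0],[0,0,0,0,0,0]]'
```

```text
time: 10.8
tool_pos: [0.5585, 0.3934, 0.0088]
ee_rot: [3.138, 0.003, 2.747]
wrist_force: [-0.0, -0.2, 0.1]
width: 0.0942
finger_force: 0.0
time: 11.63
tool_pos: [0.5567, 0.3928, 0.006]
ee_rot: [-3.141, -0.0, 2.748]
wrist_force: [-0.4, -0.0, 0.2]
width: 0.0472
finger_force: 30.0
time: 11.8
tool_pos: [0.5566, 0.3928, 0.006]
ee_rot: [-3.141, -0.0, 2.748]
wrist_force: [-0.4, -0.7, 0.6]
width: 0.0473
finger_force: 30.0
```

```bash
python3 -m handwheel '[[0,0,-0.1,0,0,0],[0,0,-0.3,0,0,0],[0,0,-0.5,0,0,0],[0,0,-0.7,0,0,0],[0,0,-0.85,0,0,0],[0,0,-0.95,0,0,0],[0,0,-0.97,0,0,0],[0,0,-0.97,0,0,0]]'
python3 - <<'E'
from h import *
c=viewer.calibration('top')
for uv in [(449,188),(466,182),(459,117),(478,125)]:
    print(uv,[unproj(c,uv,z).round(3) for z in (0,.04,.08)])
print(robot.get_obs()['joint_positions'].round(2))
go(.568,-.314,.2,2.748)
E
```

```text
time: 12.47
tool_pos: [0.5575, 0.3934, 0.2022]
ee_rot: [3.138, 0.002, 2.748]
wrist_force: [-0.4, -0.8, -1.6]
width: 0.0471
finger_force: 30.0
(449, 188) [array([ 0.487, -0.489]), array([ 0.481, -0.473]), array([ 0.474, -0.457])]
(466, 182) [array([ 0.502, -0.534]), array([ 0.495, -0.516]), array([ 0.489, -0.498])]
(459, 117) [array([ 0.673, -0.527]), array([ 0.66 , -0.509]), array([ 0.648, -0.492])]
(478, 125) [array([ 0.651, -0.575]), array([ 0.639, -0.556]), array([ 0.628, -0.537])]
[ 0.53  0.39  1.02  0.    1.73 -0.65]
from [0.5575 0.3934 0.2022] [3.1382e+00 2.5000e-03 2.7479e+00] -> shift [-1.4052e+00 -3.2461e+00  3.2000e-03] turn [ 0.007  0.005 -0.   ]
```

```bash
python3 -m handwheel '[[-0.05,-0.11,0,0,0,0],[-0.12,-0.27,0,0,0,0],[-0.2,-0.46,0,0,0,0],[-0.28,-0.64,0,0,0,0],[-0.35,-0.81,0,0,0,0]]'
python3 -m handwheel '[[-0.08,-0.18,0,0,0,0],[-0.15,-0.36,0,0,0,0],[-0.23,-0.54,0,0,0,0],[-0.3,-0.7,0,0,0,0],[-0.35,-0.81,0,0,0,0]]'
python3 -m handwheel '[[-0.08,-0.18,0,0,0,0],[-0.15,-0.36,0,0,0,0],[-0.23,-0.54,0,0,0,0],[-0.3,-0.7,0,0,0,0],[-0.35,-0.81,0,0,0,0]]'
python3 -m handwheel '[[-0.08,-0.18,0,0,0,0],[-0.15,-0.36,0,0,0,0],[-0.23,-0.54,0,0,0,0],[-0.3,-0.7,0,0,0,0],[-0.34,-0.78,0,0,0,0],[-0.35,-0.81,0,0,0,0],[-0.35,-0.81,0,0,0,0],[-0.35,-0.81,0,0,0,0]]'
python3 look.py pad stopper .5358 -.3929 w5
python3 held.py stopper .006 w5 0 0 0
```

```text
time: 12.88
tool_pos: [0.5577, 0.2142, 0.1961]
ee_rot: [-3.138, -0.005, 2.748]
wrist_force: [0.8, -0.2, -0.1]
width: 0.0474
finger_force: 30.0
time: 13.3
tool_pos: [0.56, 0.0368, 0.1964]
ee_rot: [-3.139, -0.005, 2.745]
wrist_force: [-0.3, 0.2, -0.5]
width: 0.0475
finger_force: 30.0
time: 13.72
tool_pos: [0.5624, -0.1394, 0.1962]
ee_rot: [-3.14, -0.006, 2.745]
wrist_force: [0.4, 0.2, -0.3]
width: 0.0475
finger_force: 30.0
time: 14.38
tool_pos: [0.5662, -0.3117, 0.1979]
ee_rot: [3.14, -0.004, 2.748]
wrist_force: [-0.5, 0.8, -0.5]
width: 0.0476
finger_force: 30.0
t 14.3833 guess uv [185. 166.] blob [185.2 165.2] xyyaw [ 0.5362 -0.3928  0.0358] loss 0.092
from [ 0.5665 -0.3113  0.1988] [ 3.1402e+00 -2.4000e-03  2.7491e+00] -> shift [-0.016  -0.4345 -0.0068] turn [ 0.004 -0.004 -0.818]
uv [258. 235.] [262. 246.] pose [ 0.5695 -0.312   0.2742] loss 0.178 offset tool xy mm [-3.   0.5] yaw rel deg 38.2
```

View pics/w5.png

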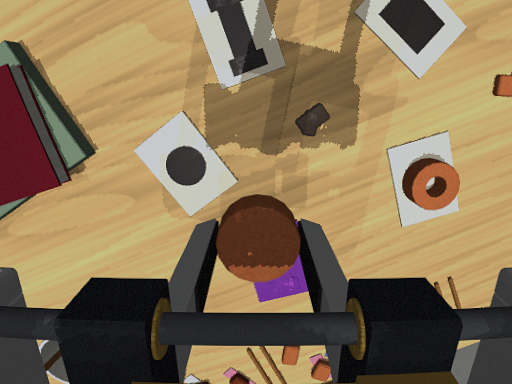

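The disc silhouette is at (185,166) and the held stopper at (258,238). The purple card behind the stopper spoiled the grip fit, so I fix the mask and refit.

```bash
sed -i "s|return r/(g+1)|return r/(np.maximum(g,1.15*b)+1)|" h.py
python3 held.py stopper .006 w5 0 0 0
python3 -c "
from h import *
go(.5347,-.3923,.05,2.748)"
```

```text
uv [258. 235.] [258. 238.] pose [ 0.5682 -0.312   0.1173] loss 0.101 offset tool xy mm [-1.8 -0.1] yaw rel deg 29.2
from [ 0.5665 -0.3113  0.1988] [ 3.1402e+00 -2.4000e-03  2.7491e+00] -> shift [-0.0098 -0.4361  0.7433] turn [ 0.003 -0.005  0.002]
```

```bash
python3 -m handwheel '[[0,-0.13,0,0,0,0],[-0.005,-0.28,0.05,0,0,0],[-0.01,-0.4,0.2,0,0,0],[-0.01,-0.436,0.35,0,0,0],[-0.01,-0.436,0.5,0,0,0],[-0.01,-0.436,0.63,0,0,0],[-0.01,-0.436,0.72,0,0,0],[-0.01,-0.436,0.74,0,0,0],[-0.01,-0.436,0.74,0,0,0],[-0.01,-0.436,0.74,0,0,0]]'
python3 -m handwheel '[[0,0,0.05,0,0,0],[0,0,0.1,0,0,0],[0,0,0.15,0,0,0],[0,0,0.17,0,0,0],[0,0,0.18,0,0,0],[0,0,0.18,0,0,0],[0,0,0.18,0,0,0],[0,0,0.18,0,0,0]]'
python3 -c "
from h import *
go(.5347,-.3923,.01,2.748)"
```

```text
time: 15.27
tool_pos: [0.5361, -0.3935, 0.0535]
ee_rot: [-3.141, 0.002, 2.749]
wrist_force: [0.2, 0.0, -0.7]
width: 0.0476
finger_force: 30.0
time: 15.93
tool_pos: [0.5354, -0.3946, 0.0166]
ee_rot: [-3.141, 0.001, 2.748]
wrist_force: [-0.3, 0.5, -0.5]
width: 0.0474
finger_force: 30.0
from [ 0.5354 -0.3946  0.0166] [-3.1414e+00  1.0000e-03  2.7477e+00] -> shift [0.0076 0.0094 0.0329] turn [-0.     0.002 -0.001]
```

```bash
python3 -m handwheel '[[0.008,0.01,0.006,0,0,0],[0.008,0.01,0.012,0,0,0],[0.008,0.01,0.018,0,0,0],[0.008,0.01,0.022,0,0,0],[0.008,0.01,0.026,0,0,0],[0.008,0.01,0.03,0,0,0],[0.008,0.01,0.03,0,0,0],[0.008,0.01,0.03,0,0,0]]'
python3 -c "
from h import *
go(.5347,-.3923,.01,2.748)"
```

```text
time: 16.6
tool_pos: [0.5344, -0.3918, 0.01]
ee_rot: [3.142, 0.0, 2.748]
wrist_force: [-0.2, 0.4, -1.1]
width: 0.0476
finger_force: 30.0
from [ 0.5344 -0.3918  0.01  ] [3.1415 0.     2.7478] -> shift [-0.0023 -0.0017  0.0002] turn [ 0.  0. -0.]
```

```bash
python3 -m handwheel '[[-0.002,-0.002,0.003,0,0,0],[-0.002,-0.002,0.006,0,0,0],[-0.002,-0.002,0.006,0,0,0],[-0.002,-0.002,0.006,0,0,0]]'
```

```text
time: 16.93
tool_pos: [0.5348, -0.3924, 0.01]
ee_rot: [3.142, 0.001, 2.748]
wrist_force: [-1.8, 2.7, 4.6]
width: 0.0473
finger_force: 30.0
```

```bash
python3 -m handwheel '[[0,0,0,0,0,0],[0,0,0,0,0,0],[0,0,0,0,0,0],[0,0,0,0,0,0],[0,0,0,0,0,0],[0,0,0,0,0,0]]' -1
python3 -m handwheel '[[0,0,-0.05,0,0,0],[0,0,-0.2,0,0,0],[0,0,-0.4,0,0,0],[0,0,-0.6,0,0,0],[0,0,-0.8,0,0,0],[0,0,-0.95,0,0,0],[0,0,-0.95,0,0,0],[0,0,-0.95,0,0,0]]'
python3 - <<'E'
import h; h.p_z0[0]=.004
from h import *
c=viewer.calibration('wrist'); im=viewer.snapshot('wrist'); cv2.imwrite('pics/w6.png',im[...,::-1])
uv=proj(c,np.array([[.536,-.3928,.02]]))[0]; r,f,b=fit(im,c,'stopper','find',uv,win=60); print(uv,b,r,f)
uv=proj(c,np.array([[.4228,-.2779,.004]]))[0]; print(uv); 
print(fit(im,c,'handle','pad',uv,win=60)) if 60<uv[1]<320 else 0
go(.6735,.1559,.2,2.748);go(.6735,.1559,.2,2.135)
E
```

```text
time: 17.43
tool_pos: [0.5345, -0.3923, 0.0085]
ee_rot: [3.141, -0.0, 2.748]
wrist_force: [0.3, 0.2, -0.4]
width: 0.084
finger_force: 0.0
time: 18.1
tool_pos: [0.5357, -0.3933, 0.2034]
ee_rot: [-3.139, 0.007, 2.748]
wrist_force: [-0.7, -0.0, -0.1]
width: 0.0943
finger_force: 0.0
[258.73011872 163.38344691] [258.79301236 162.41204576] [ 0.53691774 -0.39238364 -0.0148653 ] 0.12176752540497983
[316.53610779  26.88179203]
from [ 0.5348 -0.3925  0.2002] [-3.1409e+00  2.2000e-03  2.7478e+00] -> shift [ 4.1180e-01  2.7983e+00 -1.8000e-03] turn [-0.001  0.004 -0.   ]
from [ 0.5348 -0.3925  0.2002] [-3.1409e+00  2.2000e-03  2.7478e+00] -> shift [ 4.1180e-01  2.7983e+00 -1.8000e-03] turn [0.    0.004 1.17 ]
```

```bash
python3 -m handwheel '[[0.02,0.12,0,0,0,0],[0.04,0.3,0,0,0,0],[0.07,0.5,0,0,0,0],[0.1,0.7,0,0,0,0],[0.137,0.933,0,0,0,0]]'
python3 -m handwheel '[[0.03,0.2,0,0,0,0],[0.06,0.4,0,0,0,0],[0.09,0.6,0,0,0,0],[0.115,0.8,0,0,0,0],[0.137,0.933,0,0,0,0]]'
python3 -m handwheel '[[0.03,0.2,0,0,0,0.15],[0.06,0.4,0,0,0,0.3],[0.09,0.6,0,0,0,0.45],[0.115,0.8,0,0,0,0.6],[0.137,0.933,0,0,0,0.75],[0.137,0.933,0,0,0,0.85]]'
python3 -m handwheel '[[0,0,0,0,0,0.15],[0,0,0,0,0,0.28],[0,0,0,0,0,0.32],[0,0,0,0,0,0.32],[0,0,0,0,0,0.32]]'
python3 look.py find handle .6735 .1559 w7
```

```text
time: 18.57
tool_pos: [0.5785, -0.213, 0.1957]
ee_rot: [3.141, -0.005, 2.747]
wrist_force: [0.9, 0.7, -1.0]
width: 0.094
finger_force: 0.0
time: 18.98
tool_pos: [0.625, -0.0281, 0.1958]
ee_rot: [3.142, -0.005, 2.75]
wrist_force: [-0.5, -1.3, 0.2]
width: 0.0941
finger_force: 0.0
time: 19.48
tool_pos: [0.671, 0.157, 0.1946]
ee_rot: [-3.138, -0.006, 2.306]
wrist_force: [-0.3, -0.9, -0.6]
width: 0.0938
finger_force: 0.0
time: 19.9
tool_pos: [0.6716, 0.1505, 0.1973]
ee_rot: [-3.139, -0.001, 2.136]
wrist_force: [-0.5, 0.7, 0.6]
width: 0.0937
finger_force: 0.0
t 19.9 guess uv [262. 162.] blob [261.9 160.9] xyyaw [0.6745 0.1555 2.2073] loss 0.144
from [0.6718 0.1505 0.1978] [-3.1399e+00 -9.0000e-04  2.1360e+00] -> shift [ 0.014   0.0248 -0.0112] turn [-0.003 -0.002 -0.136]
```

View pics/w7.png

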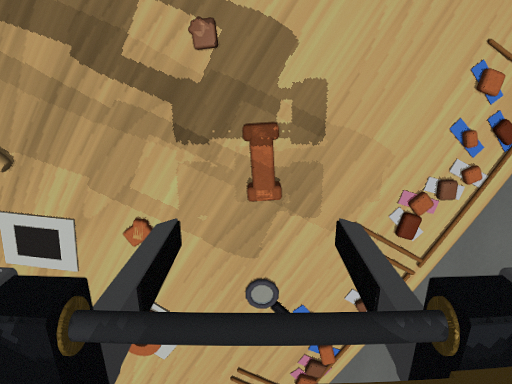

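The handle is at (262,161), with its axis running from (261,131) to (264,190), so it is turned about 3.5° from the tool. I correct for that and grip.

```bash
python3 -m handwheel '[[0.014,0.025,0.15,0,0,-0.06],[0.014,0.025,0.35,0,0,-0.12],[0.014,0.025,0.55,0,0,-0.12],[0.014,0.025,0.73,0,0,-0.12],[0.014,0.025,0.85,0,0,-0.12],[0.014,0.025,0.92,0,0,-0.12],[0.014,0.025,0.95,0,0,-0.12],[0.014,0.025,0.962,0,0,-0.12],[0.014,0.025,0.962,0,0,-0.12],[0.014,0.025,0.962,0,0,-0.12]]'
python3 -m handwheel '[[0,0,0,0,0,0],[0,0,0,0,0,0],[0,0,0,0,0,0],[0,0,0,0,0,0],[0,0,0,0,0,0],[0,0,0,0,0,0],[0,0,0,0,0,0],[0,0,0,0,0,0],[0,0,0,0,0,0],[0,0,0,0,0,0]]' 1
python3 -m handwheel '[[0,0,0,0,0,0],[0,0,0,0,0,0],[0,0,0,0,0,0],[0,0,0,0,0,0],[0,0,0,0,0,0]]'
python3 -m handwheel '[[0,0,-0.1,0,0,0],[0,0,-0.3,0,0,0],[0,0,-0.5,0,0,0],[0,0,-0.7,0,0,0],[0,0,-0.85,0,0,0],[0,0,-0.95,0,0,0],[0,0,-0.97,0,0,0],[0,0,-0.97,0,0,0]]'
```

```text
time: 20.78
tool_pos: [0.6766, 0.1561, 0.0092]
ee_rot: [3.138, 0.002, 2.198]
wrist_force: [0.3, -1.0, -0.5]
width: 0.0939
finger_force: 0.0
time: 21.62
tool_pos: [0.6749, 0.1558, 0.0064]
ee_rot: [-3.142, -0.0, 2.198]
wrist_force: [0.0, 0.5, 0.1]
width: 0.0303
finger_force: 0.0
time: 22.03
tool_pos: [0.6748, 0.1558, 0.0064]
ee_rot: [-3.141, -0.0, 2.198]
wrist_force: [-0.6, -0.8, -0.2]
width: 0.0258
finger_force: 30.0
time: 22.7
tool_pos: [0.6757, 0.156, 0.2026]
ee_rot: [3.138, 0.002, 2.198]
wrist_force: [-0.2, -0.8, -2.3]
width: 0.0256
finger_force: 30.0
```

```bash
python3 -c "
from h import *
go(.427,-.175,.2,3.1)"
```

```text
from [0.6757 0.156  0.2026] [3.1378e+00 1.8000e-03 2.1981e+00] -> shift [-0.61   -1.9784  0.0065] turn [ 0.005  0.006 -1.723]
```

```bash
python3 -m handwheel '[[-0.03,-0.1,0,0,0,0],[-0.08,-0.26,0,0,0,0],[-0.13,-0.42,0,0,0,0],[-0.18,-0.58,0,0,0,0],[-0.203,-0.66,0,0,0,0]]'
python3 -m handwheel '[[-0.05,-0.17,0,0,0,0],[-0.1,-0.34,0,0,0,0],[-0.15,-0.5,0,0,0,0],[-0.19,-0.62,0,0,0,0],[-0.203,-0.66,0,0,0,0]]'
python3 -m handwheel '[[-0.05,-0.17,0,0,0,-0.15],[-0.1,-0.34,0,0,0,-0.3],[-0.15,-0.5,0,0,0,-0.45],[-0.19,-0.62,0,0,0,-0.6],[-0.203,-0.66,0,0,0,-0.75],[-0.203,-0.66,0,0,0,-0.9]]'
python3 -m handwheel '[[0,0,0,0,0,-0.2],[0,0,0,0,0,-0.4],[0,0,0,0,0,-0.6],[0,0,0,0,0,-0.75],[0,0,0,0,0,-0.82],[0,0,0,0,0,-0.82],[0,0,0,0,0,-0.82],[0,0,0,0,0,-0.82]]'
python3 look.py pad handle .4228 -.2779 w8
python3 held.py handle .0064 w8 0 0 0
```

```text
time: 23.12
tool_pos: [0.5885, 0.0429, 0.1968]
ee_rot: [-3.135, -0.003, 2.196]
wrist_force: [-0.6, 0.8, -0.5]
width: 0.0258
finger_force: 30.0
time: 23.53
tool_pos: [0.5056, -0.067, 0.1973]
ee_rot: [-3.137, -0.004, 2.195]
wrist_force: [-0.4, -0.0, -2.3]
width: 0.0256
finger_force: 30.0
time: 24.03
tool_pos: [0.4242, -0.1761, 0.1981]
ee_rot: [3.142, -0.004, 2.67]
wrist_force: [0.4, -0.7, -2.0]
width: 0.0257
finger_force: 30.0
time: 24.7
tool_pos: [0.4256, -0.1747, 0.1992]
ee_rot: [3.14, -0.002, 3.098]
wrist_force: [-0.6, -0.8, -2.0]
width: 0.0257
finger_force: 30.0
t 24.7 guess uv [171. 164.] blob [172.4 165.2] xyyaw [ 0.4231 -0.2766 -0.0664] loss 0.225
from [ 0.4256 -0.1748  0.1995] [ 3.1406e+00 -1.3000e-03  3.0982e+00] -> shift [-0.0095 -0.509  -0.0028] turn [ 0.002 -0.003  0.044]
uv [258. 236.] [258. 229.] pose [ 0.4258 -0.1751 -0.0371] loss 0.167 offset tool xy mm [-0.2 -0.2] yaw rel deg 0.4
```

View pics/w8.png

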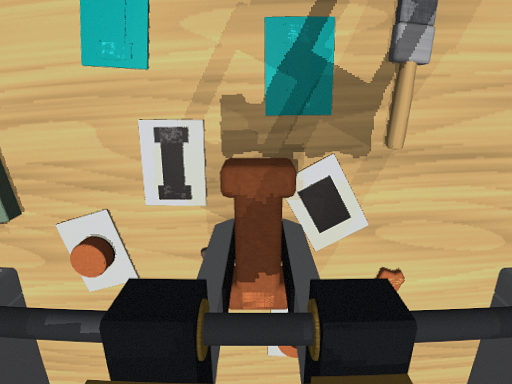

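The pad silhouette is at (172,163), and the handle is held square at (258,235). The silhouette fit was loose (mottled print), so I take the pad pose from its cream outline as well.

```bash
cat > outline.py <<'E'
import sys; from h import *
pic,x,y=sys.argv[1],float(sys.argv[2]),float(sys.argv[3])
im=cv2.imread(f'pics/{pic}.png'); c=viewer.calibration('wrist'); u,v=proj(c,np.array([[x,y,.004]]))[0]
hsv=cv2.cvtColor(im,cv2.COLOR_BGR2HSV); m=((hsv[...,1]<40)&(hsv[...,2]>110)).astype(np.uint8)
cs,_=cv2.findContours(m,cv2.RETR_EXTERNAL,cv2.CHAIN_APPROX_NONE)
k=max((k for k in cs if cv2.pointPolygonTest(k,(u,v),False)>0),key=cv2.contourArea)
P=np.array([unproj(c,p,.004) for p in k[:,0]])
(cx,cy),(w,h),a=cv2.minAreaRect((P*1000).astype(np.float32)); print('centre',cx,cy,'size',w,h,'long axis deg',a if w>h else a+90)
E
python3 outline.py w8 .423 -.277
python3 -c "
from h import *
im=cv2.cvtColor(cv2.imread('pics/w8.png'),cv2.COLOR_BGR2RGB); c=viewer.calibration('wrist')
for t in (70,90,100,110): print(t,fit(im,c,'handle','pad',(172,163),win=60,thr=t))"
```

```text
centre 422.9237976074219 -276.64501953125 size 75.9712142944336 103.9921875 long axis deg 177.0457000732422
70 (array([ 0.42350923, -0.2770302 , -0.03863317]), np.float64(0.39245997830591495), array([173.51485767, 168.63319833]))
90 (array([ 0.42315813, -0.27699434, -0.04257859]), np.float64(0.09856333808476243), array([172.39998189, 163.54698479]))
100 (array([ 0.42270354, -0.27689536, -0.05049126]), np.float64(0.055189676554382436), array([172.3486919 , 162.61732501]))
110 (array([ 0.42289559, -0.2769147 , -0.04612557]), np.float64(0.04043200661218469), array([172.33171703, 162.34044001]))
```

```bash
python3 -c "
from h import *
go(.4229,-.2771,.05,3.092)"
```

```text
from [ 0.4256 -0.1748  0.1995] [ 3.1406e+00 -1.3000e-03  3.0982e+00] -> shift [-0.0094 -0.5122  0.7472] turn [ 0.002 -0.003  0.012]
```

```bash
python3 -m handwheel '[[-0.005,-0.15,0,0,0,0.01],[-0.01,-0.32,0.05,0,0,0.01],[-0.01,-0.46,0.2,0,0,0.01],[-0.01,-0.512,0.35,0,0,0.01],[-0.01,-0.512,0.5,0,0,0.01],[-0.01,-0.512,0.63,0,0,0.01],[-0.01,-0.512,0.72,0,0,0.01],[-0.01,-0.512,0.74,0,0,0.01],[-0.01,-0.512,0.74,0,0,0.01],[-0.01,-0.512,0.74,0,0,0.01]]'
python3 -m handwheel '[[0,0,0.05,0,0,0],[0,0,0.1,0,0,0],[0,0,0.15,0,0,0],[0,0,0.17,0,0,0],[0,0,0.18,0,0,0],[0,0,0.18,0,0,0],[0,0,0.18,0,0,0],[0,0,0.18,0,0,0],[0,0,0.18,0,0,0]]'
python3 -c "
from h import *
go(.4229,-.2771,.0104,3.092)"
```

```text
time: 25.58
tool_pos: [0.424, -0.2779, 0.0534]
ee_rot: [-3.141, 0.001, 3.093]
wrist_force: [-0.4, -1.3, -1.3]
width: 0.0259
finger_force: 30.0
time: 26.33
tool_pos: [0.4237, -0.2779, 0.017]
ee_rot: [-3.141, 0.001, 3.093]
wrist_force: [-0.0, -0.6, -1.2]
width: 0.0256
finger_force: 30.0
from [ 0.4237 -0.2779  0.017 ] [-3.1410e+00  9.0000e-04  3.0934e+00] -> shift [0.0043 0.0036 0.0329] turn [-0.001  0.002  0.003]
```

```bash
python3 -m handwheel '[[0.004,0.004,0.006,0,0,0],[0.004,0.004,0.012,0,0,0],[0.004,0.004,0.018,0,0,0],[0.004,0.004,0.022,0,0,0],[0.004,0.004,0.026,0,0,0],[0.004,0.004,0.03,0,0,0],[0.004,0.004,0.03,0,0,0],[0.004,0.004,0.03,0,0,0]]'
python3 -m handwheel '[[0,0,0.002,0,0,0],[0,0,0.005,0,0,0],[0,0,0.005,0,0,0],[0,0,0.005,0,0,0]]'
```

```text
time: 27.0
tool_pos: [0.4226, -0.2767, 0.0104]
ee_rot: [3.142, 0.0, 3.093]
wrist_force: [0.3, -0.3, -0.2]
width: 0.0258
finger_force: 30.0
time: 27.33
tool_pos: [0.4227, -0.2768, 0.0103]
ee_rot: [-3.141, 0.0, 3.093]
wrist_force: [-1.8, 1.3, 5.0]
width: 0.0262
finger_force: 30.0
```

```bash
python3 -m handwheel '[[0,0,0,0,0,0],[0,0,0,0,0,0],[0,0,0,0,0,0],[0,0,0,0,0,0],[0,0,0,0,0,0],[0,0,0,0,0,0],[0,0,0,0,0,0]]' -1
python3 -m handwheel '[[0,0,-0.05,0,0,0],[0,0,-0.2,0,0,0],[0,0,-0.4,0,0,0],[0,0,-0.6,0,0,0],[0,0,-0.8,0,0,0],[0,0,-0.95,0,0,0],[0,0,-0.95,0,0,0],[0,0,-0.95,0,0,0]]'
python3 - <<'E'
import h; h.p_z0[0]=.004
from h import *
c=viewer.calibration('wrist'); im=viewer.snapshot('wrist'); cv2.imwrite('pics/w9.png',im[...,::-1])
uv=proj(c,np.array([[.4229,-.2771,.02]]))[0]; r,f,b=fit(im,c,'handle','find',uv,win=60,yaw0=-.048); print(uv,b,r,f)
go(.4115,.3011,.2,1.046)
E
```

```text
time: 27.92
tool_pos: [0.4226, -0.2767, 0.0093]
ee_rot: [3.141, -0.0, 3.093]
wrist_force: [1.0, -0.3, -0.1]
width: 0.069
finger_force: 0.0
time: 28.58
tool_pos: [0.4237, -0.2776, 0.2029]
ee_rot: [-3.138, 0.005, 3.093]
wrist_force: [-0.1, -0.3, -0.6]
width: 0.0941
finger_force: 0.0
[259.15729724 163.1378865 ] [259.20685525 160.87491662] [ 0.42232274 -0.27649927 -0.04781025] 0.15028518229194532
from [ 0.4227 -0.2768  0.2002] [-3.1408e+00  1.3000e-03  3.0934e+00] -> shift [ 1.9520e-01  2.8836e+00 -1.6000e-03] turn [-3.00e-03  1.00e-03 -2.09e+00]
```

View pics/w9.png

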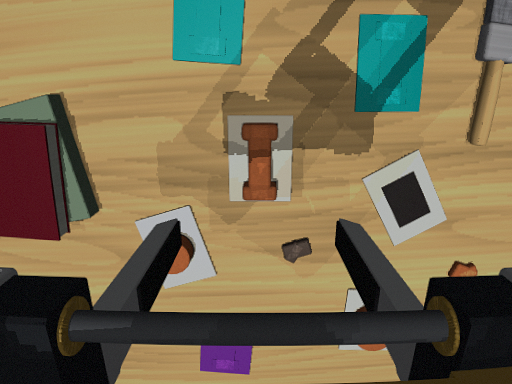

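The handle covers its silhouette at (260,161). I read the tile pad at (404,197) from this same picture, then go to the tile.

```bash
python3 outline.py w9 .4821 -.0967
python3 -c "
from h import *
im=cv2.cvtColor(cv2.imread('pics/w9.png'),cv2.COLOR_BGR2RGB); c=viewer.calibration('wrist')
print(fit(im,c,'tile','pad',(404,197),win=35,thr=100))"
python3 -m handwheel '[[0.01,0.12,0,0,0,0],[0.02,0.28,0,0,0,0],[0.03,0.46,0,0,0,0],[0.04,0.62,0,0,0,0],[0.049,0.72,0,0,0,0]]'
python3 -m handwheel '[[0.01,0.18,0,0,0,0],[0.02,0.36,0,0,0,0],[0.03,0.54,0,0,0,0],[0.04,0.68,0,0,0,0],[0.049,0.72,0,0,0,0]]'
python3 -m handwheel '[[0.01,0.18,0,0,0,0],[0.02,0.36,0,0,0,0],[0.03,0.54,0,0,0,0],[0.04,0.68,0,0,0,0],[0.049,0.72,0,0,0,0]]'
python3 -m handwheel '[[0.01,0.18,0,0,0,-0.2],[0.02,0.36,0,0,0,-0.4],[0.03,0.54,0,0,0,-0.6],[0.04,0.68,0,0,0,-0.8],[0.049,0.72,0,0,0,-1],[0.049,0.72,0,0,0,-1],[0.049,0.72,0,0,0,-1]]'
python3 -m handwheel '[[0,0,0,0,0,-0.2],[0,0,0,0,0,-0.4],[0,0,0,0,0,-0.6],[0,0,0,0,0,-0.8],[0,0,0,0,0,-0.95],[0,0,0,0,0,-1],[0,0,0,0,0,-1],[0,0,0,0,0,-1]]'
python3 look.py find tile .4115 .3011 w10
```

```text
centre 478.5629577636719 -95.19620513916016 size 103.7279052734375 75.308349609375 long axis deg 26.633617401123047
(array([ 0.47922104, -0.09457474,  0.47418439]), np.float64(0.03323148961076968), array([405.66231841, 198.95316418]))
time: 29.05
tool_pos: [0.4182, -0.1293, 0.1969]
ee_rot: [3.138, -0.005, 3.095]
wrist_force: [-0.0, -0.2, 0.4]
width: 0.0939
finger_force: 0.0
time: 29.47
tool_pos: [0.4152, 0.0152, 0.1971]
ee_rot: [3.14, -0.005, 3.098]
wrist_force: [0.3, -0.5, 0.4]
width: 0.0943
finger_force: 0.0
time: 29.88
tool_pos: [0.413, 0.1584, 0.1974]
ee_rot: [-3.142, -0.004, 3.097]
wrist_force: [0.0, -0.9, -0.1]
width: 0.0941
finger_force: 0.0
time: 30.47
tool_pos: [0.4112, 0.2992, 0.1981]
ee_rot: [-3.14, -0.003, -2.669]
wrist_force: [-0.1, -0.0, -0.6]
width: 0.0939
finger_force: 0.0
time: 31.13
tool_pos: [0.4116, 0.2989, 0.1993]
ee_rot: [-3.141, -0.001, -2.147]
wrist_force: [0.0, 0.3, -0.4]
width: 0.0939
finger_force: 0.0
t 31.1333 guess uv [260. 167.] blob [259.7 166.6] xyyaw [0.4117 0.3022 0.9957] loss 0.08
from [0.4115 0.2992 0.1993] [-3.1414e+00 -5.0000e-04 -2.1464e+00] -> shift [-0.0133  0.0073 -0.0035] turn [-0.    -0.001 -0.001]
```

View pics/w10.png

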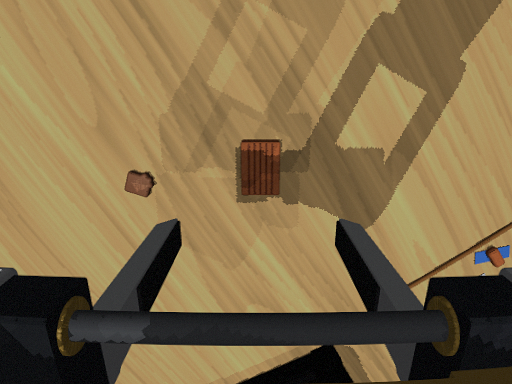

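The tile is square in view at (260,167), with its grooves along tool x. Grip it.

```bash
python3 -m handwheel '[[-0.013,0.007,0.15,0,0,0],[-0.013,0.007,0.35,0,0,0],[-0.013,0.007,0.55,0,0,0],[-0.013,0.007,0.73,0,0,0],[-0.013,0.007,0.85,0,0,0],[-0.013,0.007,0.92,0,0,0],[-0.013,0.007,0.95,0,0,0],[-0.013,0.007,0.968,0,0,0],[-0.013,0.007,0.968,0,0,0],[-0.013,0.007,0.968,0,0,0]]'
python3 -m handwheel '[[0,0,0,0,0,0],[0,0,0,0,0,0],[0,0,0,0,0,0],[0,0,0,0,0,0],[0,0,0,0,0,0],[0,0,0,0,0,0],[0,0,0,0,0,0],[0,0,0,0,0,0],[0,0,0,0,0,0],[0,0,0,0,0,0]]' 1
python3 -m handwheel '[[0,0,0,0,0,0],[0,0,0,0,0,0],[0,0,0,0,0,0]]'
python3 -m handwheel '[[0,0,-0.1,0,0,0],[0,0,-0.3,0,0,0],[0,0,-0.5,0,0,0],[0,0,-0.7,0,0,0],[0,0,-0.85,0,0,0],[0,0,-0.95,0,0,0],[0,0,-0.97,0,0,0],[0,0,-0.97,0,0,0]]'
python3 -c "
from h import *
go(.44,-.015,.2,.47)"
```

```text
time: 32.02
tool_pos: [0.4125, 0.3038, 0.0072]
ee_rot: [-3.14, 0.002, -2.143]
wrist_force: [0.8, -0.3, -0.6]
width: 0.0941
finger_force: 0.0
time: 32.85
tool_pos: [0.4114, 0.3034, 0.0059]
ee_rot: [3.142, 0.0, -2.143]
wrist_force: [0.6, 0.2, -0.1]
width: 0.0435
finger_force: 30.0
time: 33.1
tool_pos: [0.4114, 0.3034, 0.0059]
ee_rot: [3.142, 0.0, -2.143]
wrist_force: [0.4, 0.7, -0.1]
width: 0.0437
finger_force: 30.0
time: 33.77
tool_pos: [0.4121, 0.3038, 0.2012]
ee_rot: [-3.14, 0.003, -2.143]
wrist_force: [0.5, 0.7, -1.8]
width: 0.0439
finger_force: 30.0
from [0.4121 0.3038 0.2012] [-3.1402e+00  2.8000e-03 -2.1426e+00] -> shift [ 1.2648 -0.98    0.0036] turn [-1.00e-03  6.00e-03  1.01e+00]
```

```bash
python3 -m handwheel '[[0.08,-0.06,0,0,0,0],[0.2,-0.155,0,0,0,0],[0.34,-0.265,0,0,0,0],[0.48,-0.37,0,0,0,0],[0.632,-0.49,0,0,0,0]]'
python3 -m handwheel '[[0.13,-0.1,0,0,0,0.15],[0.27,-0.21,0,0,0,0.35],[0.4,-0.31,0,0,0,0.55],[0.53,-0.41,0,0,0,0.75],[0.61,-0.47,0,0,0,0.9],[0.632,-0.49,0,0,0,1],[0.632,-0.49,0,0,0,1],[0.632,-0.49,0,0,0,1],[0.632,-0.49,0,0,0,1]]'
python3 look.py pad tile .4805 -.095 w11
python3 outline.py w11 .4805 -.095
python3 held.py tile .0059 w11 0 0 0
```

```text
time: 34.18
tool_pos: [0.4237, 0.1429, 0.1964]
ee_rot: [3.137, -0.004, -2.141]
wrist_force: [1.0, -0.3, -1.6]
width: 0.0435
finger_force: 30.0
time: 34.93
tool_pos: [0.4387, -0.0145, 0.1982]
ee_rot: [3.139, -0.002, -2.664]
wrist_force: [-0.7, -0.2, -1.4]
width: 0.0437
finger_force: 30.0
t 34.9333 guess uv [182. 163.] blob [180.6 163.5] xyyaw [ 0.4827 -0.0956  0.4589] loss 0.086
from [ 0.4389 -0.0144  0.1987] [ 3.1400e+00 -1.6000e-03 -2.6641e+00] -> shift [-0.0081 -0.4614 -0.0075] turn [ 0.003 -0.003  0.035]
centre 482.2935485839844 -95.3927230834961 size 103.91073608398438 76.09547424316406 long axis deg 26.93791961669922
uv [259. 236.] [257. 235.] pose [ 0.4397 -0.0148  0.4741] loss 0.059 offset tool xy mm [-0.5 -0.7] yaw rel deg -0.2
```

View pics/w11.png

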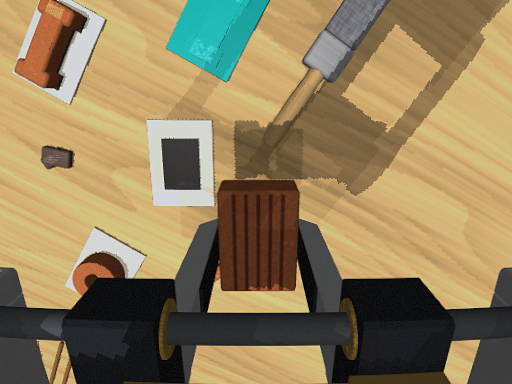

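```bash
python3 -c "
from h import *
go(.4822,-.0958,.05,.465)"
```

```text
from [ 0.4389 -0.0144  0.1987] [ 3.1400e+00 -1.6000e-03 -2.6641e+00] -> shift [-0.0065 -0.4622  0.7425] turn [ 0.003 -0.003  0.024]
```

```bash
python3 -m handwheel '[[0,-0.13,0,0,0,0.02],[-0.005,-0.28,0.05,0,0,0.02],[-0.007,-0.42,0.2,0,0,0.02],[-0.007,-0.462,0.35,0,0,0.02],[-0.007,-0.462,0.5,0,0,0.02],[-0.007,-0.462,0.63,0,0,0.02],[-0.007,-0.462,0.72,0,0,0.02],[-0.007,-0.462,0.74,0,0,0.02],[-0.007,-0.462,0.74,0,0,0.02],[-0.007,-0.462,0.74,0,0,0.02]]'
python3 -m handwheel '[[0,0,0.05,0,0,0],[0,0,0.1,0,0,0],[0,0,0.15,0,0,0],[0,0,0.17,0,0,0],[0,0,0.18,0,0,0],[0,0,0.18,0,0,0],[0,0,0.18,0,0,0],[0,0,0.18,0,0,0],[0,0,0.18,0,0,0]]'
python3 -c "
from h import *
go(.4822,-.0958,.0099,.465)"
```

```text
time: 35.82
tool_pos: [0.4837, -0.0963, 0.0528]
ee_rot: [-3.141, 0.001, -2.675]
wrist_force: [0.6, -0.1, -0.6]
width: 0.0437
finger_force: 30.0
time: 36.57
tool_pos: [0.4835, -0.0969, 0.0164]
ee_rot: [-3.141, 0.001, -2.677]
wrist_force: [-0.1, 0.2, -1.3]
width: 0.0437
finger_force: 30.0
from [ 0.4835 -0.0969  0.0164] [-3.1408e+00  9.0000e-04 -2.6767e+00] -> shift [0.0032 0.0078 0.0326] turn [-0.001  0.002 -0.   ]
```

```bash
python3 -m handwheel '[[0.003,0.008,0.006,0,0,0],[0.003,0.008,0.012,0,0,0],[0.003,0.008,0.018,0,0,0],[0.003,0.008,0.022,0,0,0],[0.003,0.008,0.026,0,0,0],[0.003,0.008,0.03,0,0,0],[0.003,0.008,0.03,0,0,0],[0.003,0.008,0.03,0,0,0]]'
python3 -m handwheel '[[0,0,0.002,0,0,0],[0,0,0.005,0,0,0],[0,0,0.005,0,0,0],[0,0,0.005,0,0,0]]'
```

```text
time: 37.23
tool_pos: [0.4818, -0.0956, 0.0099]
ee_rot: [3.142, 0.0, -2.677]
wrist_force: [0.3, 0.6, -0.6]
width: 0.0438
finger_force: 30.0
time: 37.57
tool_pos: [0.4818, -0.0956, 0.0098]
ee_rot: [-3.141, 0.0, -2.677]
wrist_force: [-3.2, 0.2, 5.4]
width: 0.0436
finger_force: 30.0
```

Contact again at 5 N. Release, lift and check everything from above.

```bash
python3 -m handwheel '[[0,0,0,0,0,0],[0,0,0,0,0,0],[0,0,0,0,0,0],[0,0,0,0,0,0],[0,0,0,0,0,0],[0,0,0,0,0,0],[0,0,0,0,0,0]]' -1
python3 -m handwheel '[[0,0,-0.05,0,0,0],[0,0,-0.2,0,0,0],[0,0,-0.4,0,0,0],[0,0,-0.6,0,0,0],[0,0,-0.8,0,0,0],[0,0,-0.95,0,0,0],[0,0,-0.95,0,0,0],[0,0,-0.95,0,0,0]]'
python3 - <<'E'
import h; h.p_z0[0]=.004
from h import *
c=viewer.calibration('wrist'); im=viewer.snapshot('wrist'); cv2.imwrite('pics/w12.png',im[...,::-1])
uv=proj(c,np.array([[.4822,-.0958,.02]]))[0]; print(uv,fit(im,c,'tile','find',uv,win=60,yaw0=.465))
E
python3 -m handwheel '[[0.3,0.15,0,0,0,0],[0.3,0.4,0,0,0,0],[0.3,0.6,0,0,0,0],[0.3,0.8,0,0,0,0],[0.3,0.99,0,0,0,0],[0.3,0.99,0,0,0,0],[0.3,0.99,0,0,0,0],[0.3,0.99,0,0,0,0]]'
python3 - <<'E'
import cv2,numpy as np
from bench import viewer
a=cv2.imread('pics/w12.png')[60:260,130:400]; b=viewer.snapshot('top')[...,::-1][80:250,230:450]
cv2.imwrite('pics/end.png',np.hstack([cv2.resize(a,(405,300)),cv2.resize(b,(388,300))]))
E
```

```text
time: 38.15
tool_pos: [0.4817, -0.0956, 0.0088]
ee_rot: [3.141, -0.0, -2.677]
wrist_force: [-0.3, 0.7, -0.3]
width: 0.0867
finger_force: 0.0
time: 38.82
tool_pos: [0.4831, -0.096, 0.2022]
ee_rot: [-3.137, 0.005, -2.677]
wrist_force: [-0.0, -0.2, -0.4]
width: 0.0938
finger_force: 0.0
[259.6609567  163.70257253] (array([ 0.48201962, -0.09586357,  0.46933887]), np.float64(0.09496893064787512), array([259.37339938, 161.87281527]))
time: 39.53
tool_pos: [0.3383, 0.0548, 0.1972]
ee_rot: [3.141, -0.003, -2.674]
wrist_force: [-0.7, 0.1, -0.2]
width: 0.094
finger_force: 0.0
```

View pics/end.png

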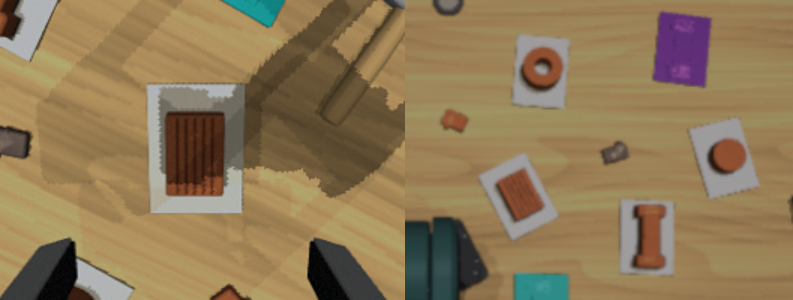

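All four finds lie centred on their pads: ring (543,68), disc (727,155), handle (650,236) and tile (520,195) in the right half. The robot is clear of everything, so I hand in.

```bash
python3 -c "
from bench import robot
print(robot.close_job())"
```

```text
the job is handed in; nothing more can be done
None
```

All four finds were set down before release and lie on their matching pads, within about 1 mm of centre by the wrist camera; the job was handed in at about 40 s of the 115 s limit.

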